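Fill the empty arm of the rotating mug stand

ROBOT

A 6-joint arm with a two-finger parallel gripper is mounted at the origin on the work surface. World frame = base frame: x ahead of the robot, y to its left, z up, the work surface at z = 0. Lengths are in m, angles in degrees, forces in N, time in s.
With the tool pointing down it reaches from about 0.325 to 0.775 m from the base axis. Payload 5.5 kg.
Tool frame: the origin (TCP) lies between the finger pads; the fingertips stand robot.tip_reach ahead of it and the grasp point (between the pads) is the TCP (robot.tip_reach is the distance from the TCP to the fingertips, in m); z points along the fingers, y is the line along which they close (so a half turn about z gives the same grasp; the last joint's range is limited). The gripper opens to 88 mm and grips with 3 to 60 N. Pads are 20 mm wide; open, the fingers measure 115 mm over their backs; the gripper's body (75 mm by 178 mm) begins 61 mm behind the grasp point.
Start: joints at [64.36, 5.22, 70.514, -0, 104.267, -3.249], TCP at [0.229, 0.555, 0.205] pointing down, gripper open.
Joint ranges: [-164.24, 164.24], [-49.07, 125.15], [9.68, 141.18], [-86.29, 266.29], [3.28, 154.24], [-151.56, 151.56]. Speed limits (degrees/s): [147.25, 147.25, 172.46, 180, 180, 180].

INTERFACE

Orientations are given as a 3x3 rotation matrix whose columns are the frame's x, y, z axes.
In Python, from bench import robot gives the robot as it stands.
- The arm moves only by the shell command python3 drive.py 'ROWS' [FORCE]. ROWS is rows parted by semicolons, their numbers by spaces, 1 to 20 of them, each of 7 numbers: dx, dy, dz in m, then a rotation vector rx, ry, rz in degrees, then the finger opening in m; each row shifts and turns the commanded pose from where the row before left it, along the tool's axes as they then stand; what a row does not reach is not made up. A row lasts 1/12 s, in which the tool goes at most 0.0417 m and 7.16 degrees, less where a joint would pass 70% of its speed; a pose out of reach is approached as far as the arm can. The fingers move at their own pace and stop on an object; FORCE is the grip in N (left out, the last holds). Time passes only in rows, so rows that do not move let the fingers close. It prints the time, the measured TCP pose, the force, the opening and the grip force at its end.
- robot.sense(): the state, without advancing time (a new reading comes with each control period).
- robot.capture(name): name is "scene" or "top"; returns a dict with "img" (384x512x3 uint8, red, green, blue), "mtx" (3x3 intrinsics, pixels), "world_from_camera" (4x4, takes a point from camera to world coordinates). Camera axes: x right, y up, looking along -z (the intrinsics and any distortion apply to the point x, -y, -z); pixel columns grow to the right and rows downward; lengths in m; the calibration is good to about 2 mm. A picture is of the moment at which its call begins. There is no depth.
- robot.hand_in(): hands the job in; it is judged then, once.
The state is a dict: "time": time; "qpos": joint angles; "dq": joint speeds; "tau": joint torques, N m; "tcp_pos": TCP position; "orientation": TCP orientation; "force": force on the tool from outside, world axes, zero at the start; "moment": the same for the moment, N m; "finger_gap": finger opening in m; "gripper_force": force on a finger pad.
Only numpy, scipy, OpenCV 4.12 (cv2) and the standard library are available. Lean on these libraries where they do the work, as an engineer would, in place of code of your own. Each camera call takes 0.05 s, during which the arm holds its last target. There are 200 camera calls.

TASK

A white mug has come in with the handleless cup in the shallow carton. Turn the rotating mug stand so that its one empty arm points straight forward over the ticket holder on the stand's foot, and hang the mug on that arm by its handle; finish once it has stopped swinging. Do not drop the mug or knock it over, and leave the cup, the jar and the parcel where they are.

Things in the scene. Friction and masses are not known exactly. Their poses are not given: they have to be found in the camera images.
- stand: heavy, fixed mug stand: square dark steel foot 190 x 190 x 18 mm, 26 mm post (top ball 310 mm high), turning head with 3 equal wire arms 120 degrees apart; two carry a loosely swinging white mug each (reaching 110 mm below the arm), one is empty. Origin: centre of the foot's underside, on the post axis. -x: its front, with a sloping ticket holder (90 mm wide, 55 mm high) on the foot's edge.
- head (a joint): turn of the head about the vertical post axis, rad: 0 = empty arm points straight to the stand's front; grows anticlockwise from above: at t the empty arm points along (-cos t, -sin t) in the frame of stand. Slight friction (0.6 N pushed at 100 mm from the post), stays where left, no stop within half a turn either way.
- peg_mid (a point): point on the empty arm's centre line, 85 mm from the post axis, 231 mm above the counter; x points level along the arm towards the post, z up. The arm is a round grey vinyl-dipped wire 10 mm thick (a mug let go upright on it swings for 6 to 8 s), rising from 223 mm high at the post to 237 mm at 120 mm from the post, then turned up.
- peg_tip (a point): turned-up end of the empty arm, centre of its 13 mm ball: 128 mm from the post axis, 251 mm above the counter (ball top at 257 mm).
- mug: the white ceramic mug with a handle, standing in the carton, 0.2 to 0.4 kg: round body 66 mm in diameter, 92 mm tall, wall 4 mm. Origin: centre of its underside; z up its axis; the handle sticks out to +y, to 67.5 mm from the axis: a round bar 9 mm thick forming a D-shaped loop in the mug's y-z plane, open along x.
- mug_handle (a point): centre of the opening of the mug's handle loop: 46 mm from the mug's axis (+y), 47 mm above its underside; axes as the mug. The opening spans y 33 to 58 and z 24 to 72 mm in the mug's frame; a 10 mm wire lies against its top when the wire's centre is at z = 67 mm, y = 48 mm.
- cup: the handleless white cup in the same carton, body of the same size as the mug (66 mm in diameter, 92 mm tall), to be left alone. Origin: centre of its underside; z up.
- carton: shallow open cardboard carton, fixed: 310 (x) x 200 (y) x 45 mm high, floor 4 mm thick, two flaps folded out and down along its long sides. Origin: centre of its underside. Mug and cup stand on its floor about 140 mm apart along its length, in either order.
- jar: bystander: closed glass jar, 72 mm in diameter, 100 mm tall. Origin: centre of its underside.
- parcel: bystander: closed plain cardboard parcel 170 x 120 x 60 mm. Origin: centre of its underside.

How it is judged (in metres and radians):
At the end, for the whole second after the job is handed in: Empty arm points to the stand's front within 15 degrees; the mug hangs on it by its handle: loop centre within 23 mm sideways, at most 35 mm below and 8 mm above the arm, between post and turned-up end, its weight on the arm, swinging at most slightly (under 0.15 m/s and 2 rad/s) (value of joint head between -0.26 and 0.26 rad and x of mug_handle in the frame of peg_mid between -0.038 and 0.055 m and y of mug_handle in the frame of peg_mid between -0.023 and 0.023 m and z of mug_handle in the frame of peg_mid between -0.035 and 0.008 m and angle between the x axis of mug and the x axis of peg_mid, either way round below 0.6 rad and contact force between mug and stand above 0.8 N and linear speed of mug below 0.15 m/s and angular speed of mug below 2 rad/s); the robot touches nothing.
It fails at once if the mug is dropped or knocked over (tilted more than 40 degrees with its handle less than 150 mm above the counter) (angle between mug's own z axis and vertical above 0.7 rad and height (world z) of mug_handle below 0.15 m).
It fails at once if the cup is moved more than 30 mm (distance of cup from where it was at the start of the episode above 0.03 m).
It fails at once if the jar is moved more than 30 mm (distance of jar from where it was at the start of the episode above 0.03 m).
It fails at once if the parcel is moved more than 30 mm (distance of parcel from where it was at the start of the episode above 0.03 m).
It also fails if it takes over 72 s, if anything falls off the work surface, if the arm or the gripper's body presses on something with over 40 N, if the wrist force passes 120 N, or if a joint passes its speed limit or range.

## Working session

There is one attempt and no reset: what is moved stays moved. The work goes in short steps, Python scripts to look and compute and a shell command to move; the robot and the scene stay as the last step left them, time stands still between calls to the robot, and variables do not carry over. Pictures are saved under pics/ and viewed, at most 10 in all, crops included, and the job is handed in when it is done.

```bash
ls; mkdir -p pics; python3 - <<'E'
from bench import robot
import cv2,numpy as np
np.set_printoptions(precision=4,suppress=True)
for n in("scene","top"):
    c=robot.capture(n); np.savez(f"{n}0.npz",**c)
    cv2.imwrite(f"pics/{n}0.png",c["img"][:,:,::-1]); print(n,c["mtx"],c["world_from_camera"],c.keys())
print(robot.sense(),robot.tip_reach)
E
```

```text
bench.py
drive.py
pics
scene [[364.811    0.     256.1302]
 [  0.     364.811  188.9096]
 [  0.       0.       1.    ]] [[-0.8911 -0.3689  0.2643  0.7928]
 [ 0.4535 -0.7452  0.4889  0.6025]
 [ 0.0167  0.5555  0.8313  1.034 ]
 [ 0.      0.      0.      1.    ]] dict_keys(['img', 'mtx', 'world_from_camera'])
top [[358.1606   0.     250.6034]
 [  0.     358.1606 187.6334]
 [  0.       0.       1.    ]] [[ 0.0253  0.9951 -0.0959  0.4437]
 [-0.9996  0.024  -0.0152  0.0892]
 [-0.0129  0.0962  0.9953  1.2136]
 [ 0.      0.      0.      1.    ]] dict_keys(['img', 'mtx', 'world_from_camera'])
{'time': 0.1, 'qpos': array([ 64.36  ,   5.2586,  70.5741,   0.0008, 104.2662,  -3.2492]), 'dq': array([-0.1296, -0.0395, -0.198 ,  0.0699, -0.0416, -0.0032]), 'tau': array([  0.0037, -44.7861, -40.7568,   0.0701,   0.0285,  -0.0001]), 'tcp_pos': array([0.2284, 0.5545, 0.204 ]), 'orientation': array([[-0.9246,  0.3809, -0.0008],
       [ 0.3809,  0.9246, -0.0016],
       [ 0.0001, -0.0017, -1.    ]]), 'force': array([-0.0908,  1.2205,  0.1414]), 'moment': array([-0.0012,  0.0043, -0.0469]), 'gripper_force': 0.0, 'finger_gap': 0.08776864312513273} 0.019
```

View pics/scene0.png

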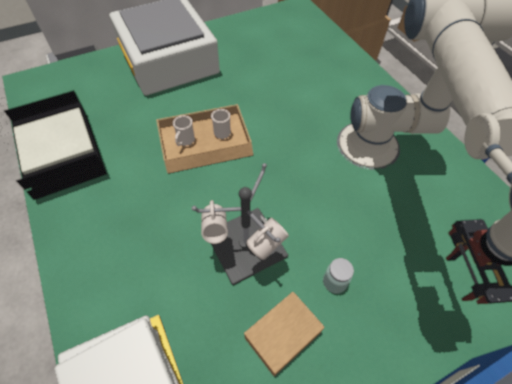

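View pics/top0.png

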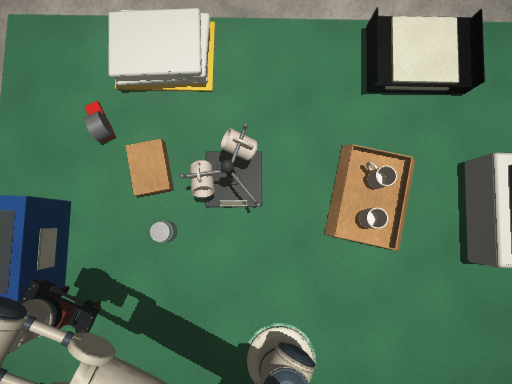

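The scene view shows the carton (205,138) with the mug at (184,130) and the stand's post at (245,195). The top view shows the mug at (380,177) with its handle at (368,168), and the cup at (375,217). The stand foot is near (234,180) with the ticket holder at (233,203), and the empty arm points to about (257,208). I'll enlarge both to get precise pixels.

```bash
cat > h.py <<'E'
import numpy as np,cv2
np.set_printoptions(precision=4,suppress=True)
def ray(c,p):
    d=np.linalg.inv(c["mtx"])@[p[0],p[1],1.]; T=c["world_from_camera"]
    v=T[:3,:3]@[d[0],-d[1],-d[2]]; return T[:3,3],v/np.linalg.norm(v)
def onz(c,p,z):
    o,v=ray(c,p); return o+v*(z-o[2])/v[2]
def tri(c1,p1,c2,p2):
    o1,v1=ray(c1,p1);o2,v2=ray(c2,p2)
    s=np.linalg.lstsq(np.c_[v1,-v2],o2-o1,rcond=None)[0]
    a=o1+s[0]*v1;b=o2+s[1]*v2; return (a+b)/2,np.linalg.norm(a-b)
def proj(c,P):
    T=np.linalg.inv(c["world_from_camera"]);q=T[:3,:3]@P+T[:3,3];k=c["mtx"]@[q[0],-q[1],-q[2]];return k[:2]/k[2]
def crop(c,x,y,w,h,s): return cv2.resize(c["img"][y:y+h,x:x+w,::-1],None,fx=s,fy=s,interpolation=cv2.INTER_CUBIC)
E
python3 - <<'E'
from h import *
s=np.load("scene0.npz");t=np.load("top0.npz")
a=np.hstack([crop(t,170,115,100,100,4),crop(t,325,140,100,100,4)])
cv2.imwrite("pics/ct.png",a)
b=np.hstack([crop(s,190,160,100,120,4),crop(s,155,100,100,120,4)])
cv2.imwrite("pics/cs.png",b)
E
```

```text
(no output)
```

View pics/ct.png

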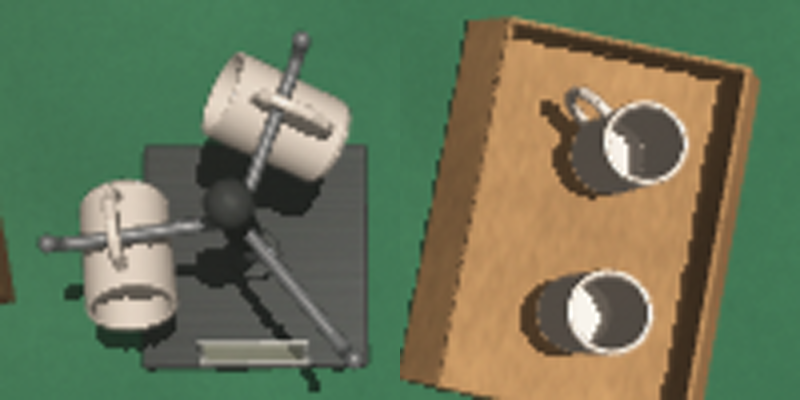

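View pics/cs.png

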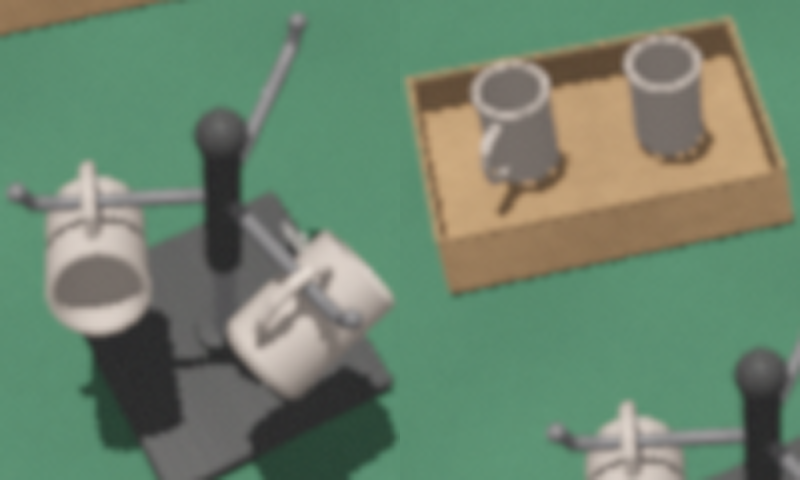

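Enlarged top view: the empty arm's ball is at (258,204), the stand's top ball at (226.7,165.5), and the foot corners run from (206,151) to (261.5,206.5). The mug rim is centred near (386,175) with its handle end near (368,163), and the cup rim is near (377,218). In the scene view the arm tip is near (263.7,165), the top ball at (244.7,192.7) and the mug rim at (182.7,122.7).

```bash
python3 - <<'E'
from h import *
s=np.load("scene0.npz");t=np.load("top0.npz")
def c(x,y,ox,oy): return ((x+.5)/4-.5+ox,(y+.5)/4-.5+oy)
T=lambda x,y:c(x,y,170,115); TR=lambda x,y:c(x-400,y,325,140)
S=lambda x,y:c(x,y,190,160); SR=lambda x,y:c(x-400,y,155,100)
for n,a,b in [("topball",T(229,203),S(220,132)),("tip",T(354,358),S(296,22)),("tip2",T(46,244),S(348,320)),("tip3",T(302,40),S(17,193)),("mugrim",TR(646,142),SR(512,90)),("cuprim",TR(610,313),SR(662,62))]:
    print(n,*tri(t,a,s,b))
P=[onz(t,T(*q),.018) for q in [(145,145),(368,145),(368,368),(145,368)]]
print("foot",np.array(P),np.mean(P,0)); print([np.linalg.norm(P[i]-P[i-1]) for i in range(4)])
print("ticket",onz(t,T(253,352),.06))
print("handle end z.06",onz(t,TR(571,93),.075), "rim",onz(t,TR(646,142),.096))
# handle-extreme tri: outer bar in both
print("h",*tri(t,TR(574,100),s,SR(487,145)))
print("carton top", np.array([onz(t,TR(*q),.045) for q in [(512,17),(757,70)]]))
E
```

```text
topball [0.5883 0.1662 0.2968] 0.00028271269645239533
tip [0.4918 0.0829 0.2526] 0.0012196128533872937
tip2 [0.5653 0.2928 0.2515] 0.001727086325759866
tip3 [0.709  0.1237 0.2515] 0.0015991750197383746
mugrim [ 0.5993 -0.3158  0.0962] 0.003588089124434555
cuprim [ 0.4666 -0.2872  0.0972] 0.00026447721451253387
foot [[0.6805 0.2624 0.018 ]
 [0.6848 0.0733 0.018 ]
 [0.4961 0.0691 0.018 ]
 [0.4915 0.2553 0.018 ]] [0.5882 0.165  0.018 ]
[np.float64(0.18909358426457015), np.float64(0.1891061557961163), np.float64(0.18869541750968127), np.float64(0.1862704162210551)]
ticket [0.5049 0.1627 0.06  ]
handle end z.06 [ 0.642  -0.2652  0.075 ] rim [ 0.6009 -0.3169  0.096 ]
h [ 0.6364 -0.2638  0.093 ] 0.0068933826695178205
carton top [[ 0.7096 -0.2264  0.045 ]
 [ 0.6699 -0.4268  0.045 ]]
```

The measurements agree with the text: tips at 0.252 m, rims at 0.096–0.097 m, foot about 189 mm.
- Post axis is at (0.588, 0.166), with the stand yawed about +1.3°.
- Empty arm is at t ≈ +39°.
- Mug is at (0.600, -0.316), with its handle bearing about 51°.

First I raise the tool and turn it so its y axis runs along world y.

```bash
python3 drive.py '0 0 -.04 0 0 -6 .05;0 0 -.04 0 0 -6 .05;0 0 -.04 0 0 -6 .05;0 0 -.04 0 0 -5.7 .05;0 0 -.04 0 0 0 .05;0 0 0 0 0 0 .05' 5 && python3 drive.py '-.0205 -.0322 0 0 0 0 .05;-.0205 -.0322 0 0 0 0 .05;-.0205 -.0322 0 0 0 0 .05;-.0205 -.0322 0 0 0 0 .05;-.0205 -.0322 0 0 0 0 .05;-.0205 -.0322 0 0 0 0 .05;-.0205 -.0322 0 0 0 0 .05;-.0205 -.0322 0 0 0 0 .05;-.0205 -.0322 0 0 0 0 .05;-.0205 -.0322 0 0 0 0 .05;-.0205 -.0322 0 0 0 0 .05;-.0205 -.0322 0 0 0 0 .05;-.0205 -.0322 0 0 0 0 .05;-.0205 -.0322 0 0 0 0 .05;0 0 0 0 0 0 .05;0 0 0 0 0 0 .05'
```

```text
time: 0.6
tcp_pos: [0.2286, 0.5548, 0.4152]
orientation: [[-1.0, -0.023, 0.006], [-0.023, 1.0, 0.013], [-0.007, 0.013, -1.0]]
force: [-0.5, -0.9, 0.9]
finger_gap: 0.0518
gripper_force: 0.0
time: 1.93
tcp_pos: [0.5266, 0.1091, 0.4036]
orientation: [[-1.0, -0.019, -0.003], [-0.019, 1.0, -0.0], [0.003, -0.0, -1.0]]
force: [-0.3, 0.2, -0.8]
finger_gap: 0.0498
gripper_force: 0.0
```

```bash
python3 drive.py '.010 -.005 0 0 0 0 .05;0 0 .03 0 0 0 .05;0 0 .03 0 0 0 .05;0 0 .03 0 0 0 .05;0 0 .025 0 0 0 .05;0 0 .02 0 0 0 .05;0 0 .017 0 0 0 .05;0 0 .015 0 0 0 .05;0 0 0 0 0 0 .05;0 0 0 0 0 0 .05'; python3 - <<'E'
from h import *
from bench import robot
for n in("scene","top"):
    c=robot.capture(n);np.savez(n+"1.npz",**c)
    if n=="scene": a=crop(c,180,140,130,120,3)
    else: b=crop(c,165,110,130,120,3)
cv2.imwrite("pics/1.png",np.hstack([a,b]))
E
```

```text
time: 2.77
tcp_pos: [0.5149, 0.1066, 0.2378]
orientation: [[-1.0, -0.025, -0.001], [-0.025, 1.0, 0.0], [0.001, 0.0, -1.0]]
force: [0.8, 0.5, 0.4]
finger_gap: 0.0496
gripper_force: 0.0
```

View pics/1.png

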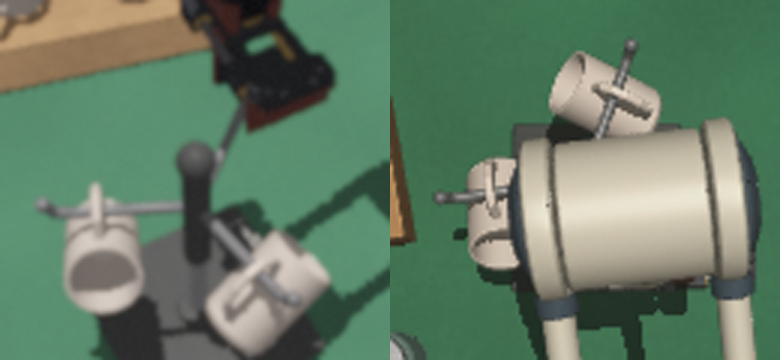

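The scene crop (left) shows the empty arm entering the gap between the fingers near (245,110), with neither finger on it. Next I sweep the arm slowly to the front, close lightly on it and open again.

```bash
python3 drive.py '.0017 .0036 0 0 0 0 .05;.0017 .0036 0 0 0 0 .05;.0017 .0036 0 0 0 0 .05;.0017 .0036 0 0 0 0 .05;.0017 .0036 0 0 0 0 .05;.0017 .0036 0 0 0 0 .05;.0017 .0036 0 0 0 0 .05;.0017 .0036 0 0 0 0 .05;.0017 .0036 0 0 0 0 .05;.0017 .0036 0 0 0 0 .05;.0017 .0036 0 0 0 0 .05;.0017 .0036 0 0 0 0 .05;.0017 .0036 0 0 0 0 .05;.0017 .0036 0 0 0 0 .05;.0017 .0036 0 0 0 0 .05;.0017 .0036 0 0 0 0 .05;0 0 0 0 0 0 .03;0 0 0 0 0 0 .02' 3 && python3 drive.py '0 0 0 0 0 0 .005;0 0 0 0 0 0 .005;0 0 0 0 0 0 .005;0 0 0 0 0 0 .005'
```

```text
time: 4.37
tcp_pos: [0.4873, 0.1626, 0.2381]
orientation: [[-1.0, -0.023, 0.0], [-0.023, 1.0, -0.0], [-0.0, -0.0, -1.0]]
force: [0.2, 0.0, -0.8]
finger_gap: 0.0398
gripper_force: 0.0
time: 4.7
tcp_pos: [0.4874, 0.1622, 0.238]
orientation: [[-1.0, -0.023, -0.0], [-0.023, 1.0, -0.0], [0.0, -0.0, -1.0]]
force: [1.3, 0.8, 0.5]
finger_gap: 0.0136
gripper_force: 0.0
```

```bash
python3 drive.py '0 0 0 0 0 0 .005;0 0 0 0 0 0 .005;0 0 0 0 0 0 .005' && python3 drive.py '0 0 0 0 0 0 .06;0 0 0 0 0 0 .06;0 0 0 0 0 0 .06;0 0 0 0 0 0 .06;0 0 0 0 0 0 .06;0 0 -.02 0 0 0 .088;0 0 -.04 0 0 0 .088;0 0 -.04 0 0 0 .088;0 0 -.04 0 0 0 .088;0 0 0 0 0 0 .088'
```

```text
time: 4.95
tcp_pos: [0.4874, 0.1623, 0.238]
orientation: [[-1.0, -0.023, 0.0], [-0.023, 1.0, 0.0], [-0.0, 0.0, -1.0]]
force: [-0.2, -0.1, 0.8]
finger_gap: 0.005
gripper_force: 0.0
time: 5.78
tcp_pos: [0.4877, 0.1625, 0.3874]
orientation: [[-1.0, -0.023, 0.013], [-0.023, 1.0, 0.003], [-0.013, 0.003, -1.0]]
force: [-0.3, 0.1, 1.1]
finger_gap: 0.0684
gripper_force: 0.0
```

The fingers closed to 5 mm, so the 10 mm wire was not between them. I'll look before going on.

```bash
python3 - <<'E'
from h import *
from bench import robot
c=robot.capture("scene");np.savez("scene2.npz",**c)
a=crop(c,180,120,130,140,4)
cv2.imwrite("pics/2.png",a)
E
```

```text
(no output)
```

View pics/2.png

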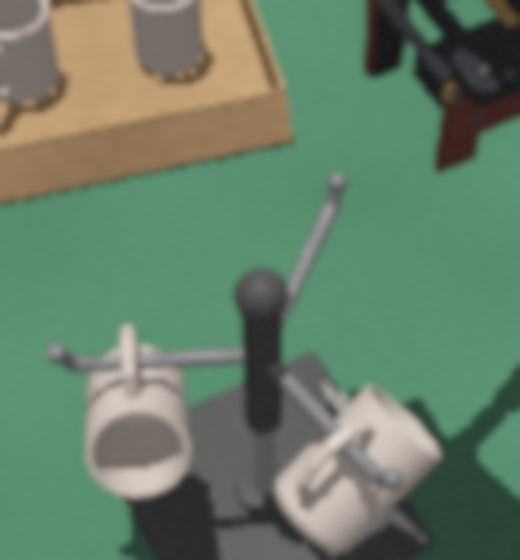

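The picture shows the empty arm's tip still at about (264.3,165.4), so the head has not turned. I'll project the known tool and wire points to see how the fingers missed the wire.

```bash
python3 - <<'E'
from h import *
s=np.load("scene2.npz")
f=lambda P:((proj(s,np.array(P))-[180,120]+.5)*4)
print("now tips",f([.4877,.1625+.041,.368]),f([.4877,.1625-.041,.368]),"TCP",f([.4877,.1625,.387]))
g=lambda P:((proj(s,np.array(P))-[180,140]+.5)*3)
print("then tips",g([.515,.1066+.032,.219]),g([.515,.1066-.032,.219]),"wire 40,95,120",[g([.588-.758*r,.166-.652*r,.223+.117*r]) for r in(.04,.095,.12)])
E
```

```text
now tips [447.0241 207.4311] [378.1266 108.1055] TCP [414.3105 135.8254]
then tips [256.3192 153.3547] [224.0163 101.4644] wire 40,95,120 [array([214.2728, 167.0507]), array([238.0447, 115.6872]), array([248.4825,  93.1342])]
```

```bash
python3 - <<'E'
from h import *
from bench import robot
print(robot.sense()["tcp_pos"],robot.sense()["qpos"])
def red(c,tag):
    im=c["img"].astype(int);m=((im[...,0]>60)&(im[...,0]>2.0*im[...,1])&(im[...,0]>2*im[...,2])).astype(np.uint8)
    n,l,st,ce=cv2.connectedComponentsWithStats(m)
    for i in range(1,n):
        if st[i,4]>15:
            q=np.argwhere(l==i)[:,::-1]; print(tag,st[i],ce[i].round(1),"bottom",q[q[:,1].argmax()],"left",q[q[:,0].argmin()],"right",q[q[:,0].argmax()],"top",q[q[:,1].argmin()])
s=np.load("scene0.npz");t=np.load("top0.npz")
R=np.array([[-.9246,.3809,0],[.3809,.9246,0],[0,0,-1]]);p=np.array([.2284,.5545,.204])
red(s,"s0");red(t,"t0");red(np.load("scene2.npz"),"s2")
for sy in(1,-1):
  for sx in (-1,1):
    P=p+R@[sx*.01,sy*.044,.019];print(P,"s",proj(s,P),"t",proj(t,P))
E
```

```text
[0.488  0.1626 0.3838] [ 14.6342  -1.8864  59.0865   0.0006 122.2431 -76.6768]
t0 [ 85 101  20  14 161] [ 93.5 107.9] bottom [ 88 114] left [ 85 106] right [104 114] top [ 95 101]
t0 [102 135  13   7  25] [108.2 138.1] bottom [102 141] left [102 141] right [114 135] top [113 135]
[0.2544 0.5914 0.185 ] s [453.0027 302.0675] t [ 76.1273 284.9389]
[0.2359 0.599  0.185 ] s [461.2428 301.4249] t [ 72.9795 291.5487]
[0.2209 0.51   0.185 ] s [439.5449 266.4477] t [103.9324 297.9032]
[0.2024 0.5176 0.185 ] s [447.3587 265.8856] t [100.8164 304.5636]
```

```bash
python3 - <<'E'
from h import *
s=np.load("scene0.npz");t=np.load("top0.npz");s2=np.load("scene2.npz")
def mk(c,R,p,g,x,y,w,h,k):
    im=crop(c,x,y,w,h,k)
    for sy in(1,-1):
        for z,col in((.019,(0,255,255)),(0,(255,255,0)),(-.04,(255,0,255))):
            q=((proj(c,p+R@[0,sy*g/2,z])-[x,y]+.5)*k).astype(int); cv2.circle(im,tuple(map(int,q)),4,col,-1)
    return im
R=np.array([[-.9246,.3809,0],[.3809,.9246,0],[0,0,-1]]);p=np.array([.2284,.5545,.204])
R2=np.array([[-1,-.023,0],[-.023,1,0],[0,0,-1.]]);p2=np.array([.488,.1626,.3838])
cv2.imwrite("pics/3.png",np.hstack([mk(s,R,p,.088,432,210,80,110,4)[:400],mk(t,R,p,.088,20,240,100,100,4)[:400]]))
cv2.imwrite("pics/4.png",mk(s2,R2,p2,.0684,220,60,130,120,5))
E
```

```text
(no output)
```

View pics/3.png

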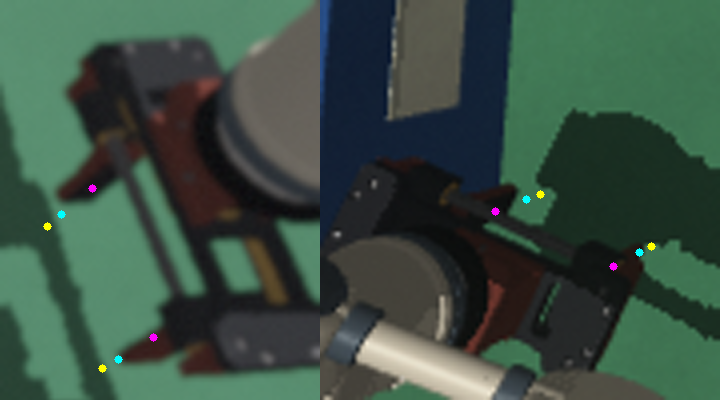

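The marked picture shows the drawn fingertips well short of where the text puts them (yellow dots). In the scene crop they are at (117,356) and (58,195), and in the top crop at (516,186) and (643,257). I'll triangulate the real tips.

```bash
python3 - <<'E'
from h import *
s=np.load("scene0.npz");t=np.load("top0.npz")
c=lambda x,y,ox,oy:((x+.5)/4-.5+ox,(y+.5)/4-.5+oy)
R=np.array([[-.9246,.3809,0],[.3809,.9246,0],[0,0,-1]]);p=np.array([.2284,.5545,.204])
for a,b in(((117,356),(516,186)),((58,195),(643,257))):
    P,e=tri(s,c(*a,432,210),t,c(b[0]-320,b[1],20,240)); print(P,e,"tool frame",R.T@(P-p))
E
```

```text
[0.2572 0.5938 0.2226] 0.0010248872677628207 tool frame [-0.0117  0.0473 -0.0186]
[0.2121 0.5053 0.2161] 0.001732377700928744 tool frame [-0.0037 -0.0516 -0.0121]
```

View pics/4.png

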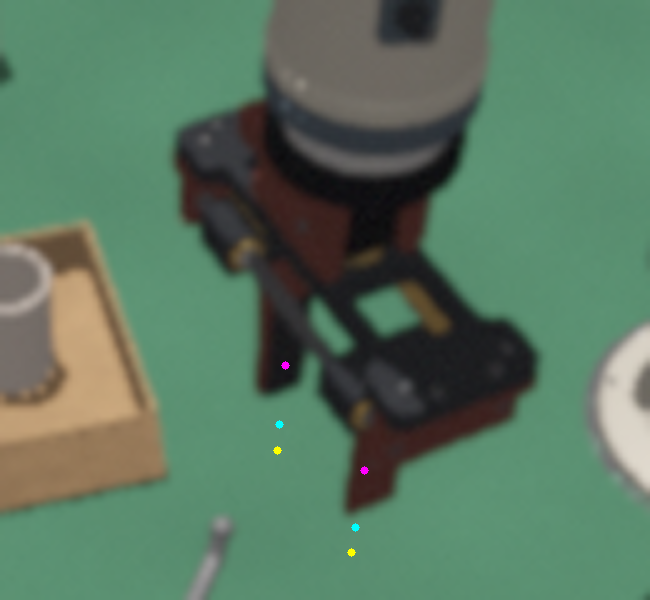

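In the marked view the finger ends again sit well above the yellow dots, by about 35–40 mm. So the real tips are about 35 mm behind their reported place, which is why they passed over the wire. A guarded touch on bare counter near (0.42, -0.02) will settle it.

```bash
python3 drive.py '.014 -.036 0 0 0 0 .088;.014 -.036 0 0 0 0 .088;.014 -.036 0 0 0 0 .088;.014 -.036 0 0 0 0 .088;.014 -.036 0 0 0 0 .088;0 0 .037 0 0 0 .088;0 0 .037 0 0 0 .088;0 0 .037 0 0 0 .088;0 0 .037 0 0 0 .088;0 0 .037 0 0 0 .088;0 0 .037 0 0 0 .088;0 0 .037 0 0 0 .088;0 0 .037 0 0 0 .088;0 0 .02 0 0 0 .088;0 0 0 0 0 0 .088;0 0 0 0 0 0 .088' && python3 drive.py '0 0 .005 0 0 0 .088;0 0 .005 0 0 0 .088;0 0 .005 0 0 0 .088;0 0 .005 0 0 0 .088;0 0 .003 0 0 0 .088;0 0 0 0 0 0 .088;0 0 0 0 0 0 .088'
```

```text
time: 7.17
tcp_pos: [0.4201, -0.019, 0.0604]
orientation: [[-1.0, -0.023, -0.004], [-0.023, 1.0, 0.001], [0.004, 0.001, -1.0]]
force: [0.7, -0.3, 0.6]
finger_gap: 0.0879
gripper_force: 0.0
time: 7.75
tcp_pos: [0.4215, -0.0191, 0.0389]
orientation: [[-1.0, -0.023, -0.0], [-0.023, 1.0, 0.0], [0.0, 0.0, -1.0]]
force: [-0.7, -0.5, -0.1]
finger_gap: 0.0878
gripper_force: 0.0
```

```bash
for i in 1 2 3 4 5 6 7 8; do :; done; python3 drive.py '0 0 .005 0 0 0 .088;0 0 .005 0 0 0 .088;0 0 .004 0 0 0 .088;0 0 .003 0 0 0 .088;0 0 0 0 0 0 .088;0 0 0 0 0 0 .088' | grep -E 'tcp|force:'; python3 - <<'E'
from h import *
from bench import robot
s=robot.capture("scene");t=robot.capture("top");np.savez("scene5.npz",**s);np.savez("top5.npz",**t)
st=robot.sense();p,R=st["tcp_pos"],st["orientation"]
print(p,[proj(s,p+R@[0,y,.019]) for y in(.05,-.05)])
x,y=proj(s,p).astype(int)-[60,60]
im=crop(s,x,y,120,120,5)
for sy in(1,-1):
    for z,col in((.019,(0,255,255)),(-.016,(255,0,255))):
        q=((proj(s,p+R@[0,sy*.05,z])-[x,y]+.5)*5).astype(int); cv2.circle(im,tuple(map(int,q)),4,col,-1)
cv2.imwrite("pics/5.png",im)
E
```

```text
tcp_pos: [0.4213, -0.0192, 0.0217]
force: [-0.0, 0.8, 0.5]
gripper_force: 0.0
[ 0.4216 -0.0192  0.0222] [array([272.4765, 191.6449]), array([258.3913, 170.598 ])]
```

View pics/5.png

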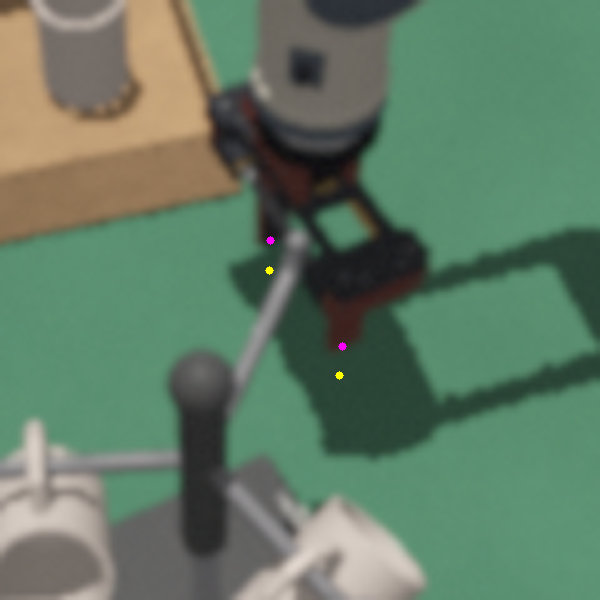

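The magenta dots (35 mm behind the stated tips) sit on the finger ends at (270,240) and (342,346), still above the counter and its shadow. I'll continue the touch in small steps.

```bash
python3 drive.py '0 0 .006 0 0 0 .088;0 0 .006 0 0 0 .088;0 0 .006 0 0 0 .088;0 0 .006 0 0 0 .088;0 0 .004 0 0 0 .088;0 0 0 0 0 0 .088;0 0 0 0 0 0 .088' | grep -E 'tcp|force:'; python3 drive.py '0 0 .003 0 0 0 .088;0 0 0 0 0 0 .088;0 0 0 0 0 0 .088' | grep -E 'tcp|force:'; python3 drive.py '0 0 .003 0 0 0 .088;0 0 0 0 0 0 .088;0 0 0 0 0 0 .088' | grep -E 'tcp|force:'
```

```text
tcp_pos: [0.4212, -0.0191, -0.0064]
force: [-0.9, 0.5, 0.1]
gripper_force: 0.0
tcp_pos: [0.4216, -0.0192, -0.0089]
force: [0.4, 0.2, 0.3]
gripper_force: 0.0
tcp_pos: [0.4214, -0.0192, -0.0121]
force: [-0.3, -0.3, -0.5]
gripper_force: 0.0
```

```bash
python3 drive.py '0 0 .002 0 0 0 .088;0 0 0 0 0 0 .088;0 0 0 0 0 0 .088' | grep -E 'tcp|force:'; python3 drive.py '0 0 .002 0 0 0 .088;0 0 0 0 0 0 .088;0 0 0 0 0 0 .088' | grep -E 'tcp|force:'; python3 drive.py '0 0 .002 0 0 0 .088;0 0 0 0 0 0 .088;0 0 0 0 0 0 .088' | grep -E 'tcp|force:'
```

```text
tcp_pos: [0.4214, -0.0192, -0.0141]
force: [0.2, 0.4, -0.5]
gripper_force: 0.0
tcp_pos: [0.4214, -0.0191, -0.0161]
force: [-0.0, 0.5, -0.1]
gripper_force: 0.0
tcp_pos: [0.4218, -0.0192, -0.0172]
force: [-0.9, 1.4, 5.1]
gripper_force: 2.6
```

Contact came at a reported z of -0.0165. The real tips are therefore 35.5 mm behind the stated ones, and lateral agreement is good. From here, true tip z = reported z + 0.0165. I redo the head turn at a reported z of about 0.196.

```bash
python3 drive.py '0 0 -.038 0 0 0 .05;0 0 -.038 0 0 0 .05;0 0 -.038 0 0 0 .05;0 0 -.038 0 0 0 .05;0 0 -.038 0 0 0 .05;0 0 -.038 0 0 0 .05;0 0 -.038 0 0 0 .05;0 0 -.034 0 0 0 .05;-.0243 .0302 0 0 0 0 .05;-.0243 .0302 0 0 0 0 .05;-.0243 .0302 0 0 0 0 .05;-.0243 .0302 0 0 0 0 .05;0 0 0 0 0 0 .05;0 0 0 0 0 0 .05' | grep -E 'tcp|gap'; python3 drive.py '0 0 .02 0 0 0 .05;0 0 .02 0 0 0 .05;0 0 .015 0 0 0 .05;0 0 .01 0 0 0 .05;0 0 .01 0 0 0 .05;0 0 .009 0 0 0 .05;0 0 0 0 0 0 .05;0 0 0 0 0 0 .05'
```

```text
tcp_pos: [0.5165, 0.1052, 0.2798]
finger_gap: 0.0503
time: 12.02
tcp_pos: [0.5158, 0.1036, 0.1982]
orientation: [[-1.0, -0.023, 0.0], [-0.023, 1.0, -0.0], [-0.0, -0.0, -1.0]]
force: [0.3, 0.7, -0.3]
finger_gap: 0.0498
gripper_force: 0.0
```

```bash
python3 drive.py '.0015 .0034 0 0 0 0 .05;.0015 .0034 0 0 0 0 .05;.0015 .0034 0 0 0 0 .05;.0015 .0034 0 0 0 0 .05;.0015 .0034 0 0 0 0 .05;.0015 .0034 0 0 0 0 .05;.0015 .0034 0 0 0 0 .05;.0015 .0034 0 0 0 0 .05;.0015 .0034 0 0 0 0 .05;.0015 .0034 0 0 0 0 .05;.0015 .0034 0 0 0 0 .05;.0015 .0034 0 0 0 0 .05;.0015 .0034 0 0 0 0 .05;.0015 .0034 0 0 0 0 .05;.0015 .0034 0 0 0 0 .05;.0015 .0034 0 0 0 0 .05;.0015 .0034 0 0 0 0 .05;.0015 .0034 0 0 0 0 .05' 3 && python3 drive.py '0 0 0 0 0 0 .03;0 0 0 0 0 0 .02;0 0 0 0 0 0 .005;0 0 0 0 0 0 .005;0 0 0 0 0 0 .005;0 0 0 0 0 0 .005;0 0 0 0 0 0 .005;0 0 0 0 0 0 .005'
```

```text
time: 13.52
tcp_pos: [0.4874, 0.1648, 0.1981]
orientation: [[-1.0, -0.023, 0.0], [-0.023, 1.0, 0.0], [-0.0, 0.0, -1.0]]
force: [1.0, -1.1, 0.5]
finger_gap: 0.05
gripper_force: 0.3
time: 14.18
tcp_pos: [0.4875, 0.1643, 0.198]
orientation: [[-1.0, -0.023, -0.0], [-0.023, 1.0, -0.0], [0.0, -0.0, -1.0]]
force: [-0.7, -1.2, -1.0]
finger_gap: 0.01
gripper_force: 3.0
```

The fingers now hold the 10 mm wire (gap 0.010, 3 N) at the front position. I open, rise and turn the tool for the mug grasp, closing line at -59°.

```bash
python3 drive.py '0 0 0 0 0 0 .088;0 0 0 0 0 0 .088;0 0 0 0 0 0 .088;0 0 0 0 0 0 .088;0 0 -.01 0 0 0 .088;0 0 -.03 0 0 0 .088;0 0 -.04 0 0 0 .088;0 0 -.04 0 0 0 .088;0 0 -.03 0 0 0 .088' 10 | grep -E 'tcp|gap'; python3 drive.py '0 0 0 0 0 7.1 .088;0 0 0 0 0 7.1 .088;0 0 0 0 0 7.1 .088;0 0 0 0 0 7.1 .088;0 0 0 0 0 7.1 .088;0 0 0 0 0 7.1 .088;0 0 0 0 0 7.1 .088;0 0 0 0 0 7.1 .088;0 0 0 0 0 7.1 .088;0 0 0 0 0 7.1 .088;0 0 0 0 0 7.1 .088;0 0 0 0 0 7.1 .088;0 0 0 0 0 7.1 .088;0 0 0 0 0 7.1 .088;0 0 0 0 0 7.1 .088;0 0 0 0 0 7.1 .088;0 0 0 0 0 7.1 .088;0 0 0 0 0 7.1 .088;0 0 0 0 0 7.1 .088;0 0 0 0 0 7.1 .088' && python3 drive.py '0 0 0 0 0 7.1 .088;0 0 0 0 0 1.2 .088;-.0116 .0362 0 0 0 0 .088;-.0116 .0362 0 0 0 0 .088;-.0116 .0362 0 0 0 0 .088;-.0116 .0362 0 0 0 0 .088;-.0116 .0362 0 0 0 0 .088;-.0116 .0362 0 0 0 0 .088;-.0116 .0362 0 0 0 0 .088;0 0 0 0 0 0 .088;0 0 0 0 0 0 .088'
python3 - <<'E'
from h import *
from bench import robot
s=robot.capture("scene");t=robot.capture("top");np.savez("scene6.npz",**s);np.savez("top6.npz",**t)
st=robot.sense();p,R=st["tcp_pos"],st["orientation"]
print("to mug, tool axes",R.T@(np.array([.600,-.3164,.0335])-p))
cv2.imwrite("pics/6.png",np.hstack([crop(t,180,115,90,100,4),crop(s,200,130,90,100,4)]))
E
```

```text
tcp_pos: [0.4873, 0.1644, 0.3524]
finger_gap: 0.0666
time: 16.6
tcp_pos: [0.4875, 0.1644, 0.3489]
orientation: [[0.778, 0.629, 0.001], [0.629, -0.778, 0.0], [0.001, 0.0, -1.0]]
force: [1.0, -0.9, 0.4]
finger_gap: 0.0881
gripper_force: 0.0
time: 17.52
tcp_pos: [0.5486, -0.0964, 0.3476]
orientation: [[0.858, 0.514, -0.001], [0.514, -0.858, 0.0], [-0.001, -0.001, -1.0]]
force: [-0.1, 0.1, 0.2]
finger_gap: 0.0881
gripper_force: 0.0
to mug, tool axes [-0.0708  0.217   0.3149]
```

View pics/6.png

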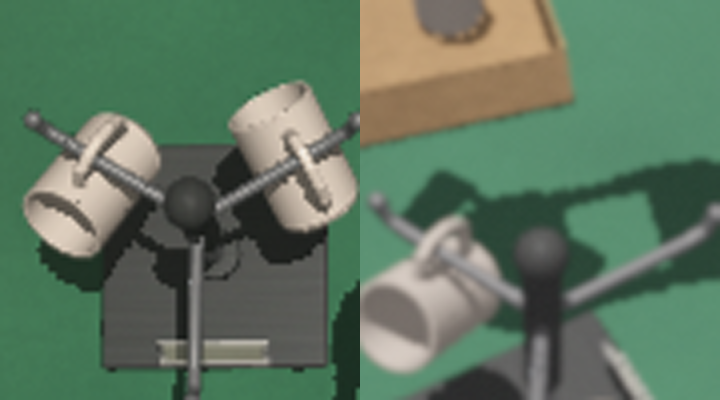

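The top crop (left) shows the empty arm pointing straight forward over the ticket holder, its tip at (193,385). I compute the tip's place, then go down to the mug.

```bash
python3 - <<'E'
from h import *
s=np.load("scene6.npz");t=np.load("top6.npz")
P,e=tri(t,((193.5)/4-.5+180,385.5/4-.5+115),s,((716.5-360)/4-.5+200,216.5/4-.5+130));d=P[:2]-[.588,.166]
print(P,e,np.hypot(*d),np.degrees(np.arctan2(-d[1],-d[0])))
E
python3 drive.py '-.0118 .0362 0 0 0 0 .088;-.0118 .0362 0 0 0 0 .088;-.0118 .0362 0 0 0 0 .088;-.0118 .0362 0 0 0 0 .088;-.0118 .0362 0 0 0 0 .088;-.0118 .0362 0 0 0 0 .088;0 0 .037 0 0 0 .088;0 0 .037 0 0 0 .088;0 0 .037 0 0 0 .088;0 0 .037 0 0 0 .088;0 0 .035 0 0 0 .088;0 0 0 0 0 0 .088;0 0 0 0 0 0 .088'
python3 - <<'E'
from h import *
from bench import robot
st=robot.sense();p,R=st["tcp_pos"],st["orientation"]
print("to mug, tool axes",R.T@(np.array([.600,-.3164,.0335])-p))
E
```

```text
[0.4677 0.1659 0.2582] 0.010674548217546313 0.12030854726535695 0.056759177964997756
time: 18.7
tcp_pos: [0.5992, -0.315, 0.1632]
orientation: [[0.856, 0.518, -0.004], [0.518, -0.856, 0.003], [-0.002, -0.004, -1.0]]
force: [0.2, 0.3, 0.8]
finger_gap: 0.0878
gripper_force: 0.0
to mug, tool axes [0.0003 0.0022 0.1297]
```

```bash
python3 drive.py '0 .002 .03 0 0 0 .088;0 0 .03 0 0 0 .088;0 0 .025 0 0 0 .088;0 0 .015 0 0 0 .088;0 0 .012 0 0 0 .088;0 0 .01 0 0 0 .088;0 0 .008 0 0 0 .088;0 0 0 0 0 0 .088;0 0 0 0 0 0 .088' | grep -E 'tcp|force:'; python3 drive.py '0 0 0 0 0 0 .06;0 0 0 0 0 0 .06;0 0 0 0 0 0 .06;0 0 0 0 0 0 .06;0 0 0 0 0 0 .06' 15; python3 - <<'E'
from h import *
from bench import robot
t=np.load("top6.npz")
print("tip top@.251",onz(t,((193.5)/4-.5+180,385.5/4-.5+115),.251))
E
```

```text
tcp_pos: [0.6013, -0.3191, 0.0362]
force: [0.1, 0.7, -0.0]
gripper_force: 0.0
time: 19.87
tcp_pos: [0.601, -0.3189, 0.0359]
orientation: [[0.857, 0.515, 0.001], [0.515, -0.857, -0.0], [0.001, 0.001, -1.0]]
force: [-0.7, 2.3, 3.3]
finger_gap: 0.0669
gripper_force: 15.0
tip top@.251 [0.4722 0.1633 0.251 ]
```

The mug is gripped (gap 0.067, its diameter) and its centre agrees with the measured one. Before placing, I refine the handle bearing from both initial views.

```bash
python3 - <<'E'
from h import *
s=np.load("scene0.npz");t=np.load("top0.npz");c0=np.array([.6003,-.3168])
c=lambda x,y,ox,oy:((x+.5)/4-.5+ox,(y+.5)/4-.5+oy)
for z in(.05,.06,.07):
    for n,k,q in(("top",t,c(573-400,94,325,140)),("scene",s,c(486-400,160,155,100))):
        d=onz(k,q,z)[:2]-c0; print(z,n,d,np.hypot(*d),np.degrees(np.arctan2(d[1],d[0])))
# predicted handle outer bar centre (r=63) at bearings, in enlarged crop pixels
for b in(40,46,52,58):
    f=lambda z,r:np.r_[c0+r*np.array([np.cos(np.radians(b)),np.sin(np.radians(b))]),z]
    print(b,"top",[((proj(t,f(z,.063))-[325,140]+.5)*4+[400,0]).round() for z in(.035,.055,.07)],"scene",[((proj(s,f(z,.063))-[155,100]+.5)*4+[400,0]).round() for z in(.035,.055,.07)])
print("mug rim check",((proj(t,np.r_[c0,.096])-[325,140]+.5)*4+[400,0]),((proj(s,np.r_[c0,.096])-[155,100]+.5)*4+[400,0]))
E
```

```text
0.05 top [0.0453 0.0422] 0.06185229546015286 42.97772212349468
0.05 scene [0.0387 0.0271] 0.04729719545066901 35.02413332407019
0.06 top [0.0435 0.0453] 0.06281020656085186 46.14487847601013
0.06 scene [0.0403 0.0362] 0.05417521334964413 41.94477336265852
0.07 top [0.0418 0.0484] 0.06395395511071048 49.20785454606409
0.07 scene [0.0419 0.0453] 0.06166176901453691 47.24786793226648
40 top [array([570.,  94.]), array([577.,  90.]), array([583.,  87.])] scene [array([484., 186.]), array([481., 171.]), array([478., 159.])]
46 top [array([564.,  99.]), array([572.,  95.]), array([577.,  92.])] scene [array([491., 188.]), array([487., 173.]), array([484., 161.])]
52 top [array([559., 105.]), array([566., 101.]), array([572.,  98.])] scene [array([498., 189.]), array([494., 174.]), array([492., 163.])]
58 top [array([554., 111.]), array([562., 108.]), array([567., 105.])] scene [array([505., 190.]), array([502., 175.]), array([499., 164.])]
mug rim check [646.379  143.2363] [509.0014  89.7513]
```

Both views agree on a handle bearing of about 47°, so the mug must turn about +44° (rz -44.3). I lift it straight up, then turn.

```bash
python3 drive.py '0 0 -.01 0 0 0 .06;0 0 -.02 0 0 0 .06;0 0 -.03 0 0 0 .06;0 0 -.035 0 0 0 .06;0 0 -.035 0 0 0 .06;0 0 -.03 0 0 0 .06;0 0 -.02 0 0 0 .06;0 0 -.012 0 0 0 .06;0 0 0 0 0 -6.3 .06;0 0 0 0 0 -6.3 .06;0 0 0 0 0 -6.3 .06;0 0 0 0 0 -6.3 .06;0 0 0 0 0 -6.3 .06;0 0 0 0 0 -6.3 .06;0 0 0 0 0 -6.5 .06;0 0 0 0 0 0 .06;0 0 0 0 0 0 .06'
cat > d.py <<'E'
import sys
from h import *
from bench import robot
st=robot.sense();p,R=st["tcp_pos"],st["orientation"]
print("yaw",np.degrees(np.arctan2(R[1,1],R[0,1])),"tool delta",R.T@(np.array(list(map(float,sys.argv[1:4])))-p))
E
python3 d.py .426 .02 .228; python3 d.py .426 .118 .228
```

```text
time: 21.28
tcp_pos: [0.6006, -0.319, 0.2269]
orientation: [[0.257, 0.966, -0.0], [0.966, -0.257, 0.0], [-0.0, -0.0, -1.0]]
force: [-1.1, 0.3, -1.8]
finger_gap: 0.0672
gripper_force: 15.0
yaw -14.892259155192885 tool delta [ 0.2828 -0.2559 -0.001 ]
yaw -14.892259155192885 tool delta [ 0.3775 -0.2811 -0.001 ]
```

```bash
python3 drive.py '.0257 -.0233 0 0 0 0 .06;.0257 -.0233 0 0 0 0 .06;.0257 -.0233 0 0 0 0 .06;.0257 -.0233 0 0 0 0 .06;.0257 -.0233 0 0 0 0 .06;.0257 -.0233 0 0 0 0 .06;.0257 -.0233 0 0 0 0 .06;.0257 -.0233 0 0 0 0 .06;.0257 -.0233 0 0 0 0 .06;.0257 -.0233 0 0 0 0 .06;.0257 -.0233 0 0 0 0 .06;.019 -.005 0 0 0 0 .06;.019 -.005 0 0 0 0 .06;.019 -.005 0 0 0 0 .06;.019 -.005 0 0 0 0 .06;.019 -.005 0 0 0 0 .06;0 0 0 0 0 0 .06;0 0 0 0 0 0 .06;0 0 0 0 0 0 .06'
python3 d.py .426 .118 .228
python3 - <<'E'
from h import *
from bench import robot
for n in("scene","top"): np.savez(n+"7.npz",**robot.capture(n))
E
```

```text
time: 22.87
tcp_pos: [0.4244, 0.1172, 0.2272]
orientation: [[0.255, 0.967, 0.0], [0.967, -0.255, -0.001], [-0.001, 0.0, -1.0]]
force: [-0.7, -1.3, -1.8]
finger_gap: 0.0668
gripper_force: 15.0
yaw -14.783844759709835 tool delta [ 0.0012  0.0013 -0.0008]
```

```bash
python3 - <<'E'
from h import *
from bench import robot
p=robot.sense()["tcp_pos"];o=np.array([p[0],p[1],p[2]-.0319]);b=np.radians(91.3)
y=np.array([np.cos(b),np.sin(b),0])
s=np.load("scene7.npz");t=np.load("top7.npz")
for n,r,z in(("centre",.0455,.048),("outer",.063,.048),("outer hi",.061,.062),("outer lo",.061,.034),("top",.045,.0765),("bottom",.045,.0195),("beyond",.075,.048),("above",.05,.088)):
    for k,m in((s,"s"),(t,"t")):
        q=proj(k,o+y*r+[0,0,z]);u=np.round(q).astype(int);print(n,m,q.round(1),k["img"][u[1],u[0]],end="  ")
    print()
# white pixels near handle in scene: rowwise extents
q=proj(s,o+y*.055+[0,0,.048]).astype(int);im=s["img"][q[1]-16:q[1]+16,q[0]-16:q[0]+16].astype(int)
sat=im.max(2)-im.min(2);m=(im.min(2)>90)&(sat<45)
print(q-16);print("\n".join("".join(".#"[v] for v in r) for r in m.astype(int)))
print("tip",proj(s,np.array([.460,.163,.251])),proj(t,np.array([.460,.163,.251])))
E
```

```text
centre s [299.9 179.5] [110 112 103]  centre t [227.9 229.1] [221 212 191]  
outer s [303.4 184.3] [116 111 105]  outer t [221.4 229.1] [216 206 186]  
outer hi s [303.7 180.7] [118 116 108]  outer hi t [221.6 229.2] [217 208 187]  
outer lo s [302.4 186.8] [108 116 103]  outer lo t [222.6 229. ] [217 209 187]  
top s [301.1 173.1] [121 115 108]  top t [227.2 229.3] [219 211 190]  
bottom s [298.6 185.4] [112 109 102]  bottom t [228.8 228.9] [222 213 192]  
beyond s [305.9 187.7] [ 88 141 111]  beyond t [216.9 229.1] [214 206 184]  
above s [302.6 171.8] [102 131 109]  above t [225.  229.4] [219 210 190]  
[285 166]
###################.............
###################.............
###################.............
####################............
####################............
###################.............
###################.............
###################.............
####################............
####################............
#####################...........
#####################...........
#####################...........
######################..........
#####################...........
######################..........
######################..........
######################..........
#####################...........
#####################...........
###..################...........
##....#.....########............
##............#####.............
##..............................
................................
................................
................................
................................
................................
................................
................................
................................
tip [288.3453 183.0557] [227.8526 215.4484]
```

The handle's visible silhouette edge, near column 306 in the scene view, matches its computed position. I insert along the arm in short steps and watch the force.

```bash
python3 drive.py '.0022 0 0 0 0 0 .06;.0017 .0058 0 0 0 0 .06;.0017 .0058 0 0 0 0 .06;.0017 .0058 0 0 0 0 .06;.0017 .0058 0 0 0 0 .06;.0017 .0058 0 0 0 0 .06;.0017 .0058 0 0 0 0 .06;0 0 0 0 0 0 .06' | grep -E 'tcp|force:|gap'; python3 drive.py '.0014 .0048 0 0 0 0 .06;.0014 .0048 0 0 0 0 .06;.0014 .0048 0 0 0 0 .06;0 0 0 0 0 0 .06' | grep -E 'tcp|force:|gap'
```

```text
tcp_pos: [0.4622, 0.1208, 0.2265]
force: [-0.2, 0.9, -1.6]
finger_gap: 0.0666
gripper_force: 15.0
tcp_pos: [0.4769, 0.1213, 0.2267]
force: [-0.6, 0.4, -2.4]
finger_gap: 0.0666
gripper_force: 15.0
```

```bash
python3 drive.py '-.0005 .0043 0 0 0 0 .06;-.0005 .0043 0 0 0 0 .06;-.0005 .0043 0 0 0 0 .06;0 0 .006 0 0 0 .06;0 0 .006 0 0 0 .06;0 0 .005 0 0 0 .06;0 0 .004 0 0 0 .06;0 0 0 0 0 0 .06' | grep -E 'time|tcp|force:'; for r in a; do python3 drive.py '0 0 .002 0 0 0 .06;0 0 0 0 0 0 .06' | grep -E 'tcp|force:'; done; python3 drive.py '0 0 .002 0 0 0 .06;0 0 0 0 0 0 .06' | grep -E 'tcp|force:'; python3 drive.py '0 0 .001 0 0 0 .06;0 0 0 0 0 0 .06' | grep -E 'tcp|force:'
```

```text
time: 24.63
tcp_pos: [0.4877, 0.1165, 0.2044]
force: [0.6, 0.0, -2.7]
gripper_force: 15.0
tcp_pos: [0.4882, 0.1166, 0.2038]
force: [0.5, -0.0, -2.2]
gripper_force: 15.0
tcp_pos: [0.4883, 0.1166, 0.2019]
force: [-0.2, 0.5, -2.2]
gripper_force: 15.0
tcp_pos: [0.4883, 0.1166, 0.201]
force: [-1.4, -0.4, -2.8]
gripper_force: 15.0
```

```bash
python3 drive.py '0 0 .001 0 0 0 .06;0 0 0 0 0 0 .06;0 0 0 0 0 0 .06' | grep -E 'tcp|force:';python3 drive.py '0 0 .001 0 0 0 .06;0 0 0 0 0 0 .06;0 0 0 0 0 0 .06' | grep -E 'tcp|force:';python3 drive.py '0 0 .001 0 0 0 .06;0 0 0 0 0 0 .06;0 0 0 0 0 0 .06' | grep -E 'tcp|force:';python3 drive.py '0 0 .001 0 0 0 .06;0 0 0 0 0 0 .06;0 0 0 0 0 0 .06' | grep -E 'tcp|force:'
```

```text
tcp_pos: [0.4883, 0.1166, 0.2]
force: [0.1, -0.8, -1.6]
gripper_force: 15.0
tcp_pos: [0.4883, 0.1166, 0.199]
force: [0.6, -0.0, -1.9]
gripper_force: 15.0
tcp_pos: [0.4883, 0.1166, 0.198]
force: [-0.1, 0.3, -1.8]
gripper_force: 15.0
tcp_pos: [0.4884, 0.1166, 0.1972]
force: [-0.1, 0.5, -0.6]
gripper_force: 15.0
```

```bash
python3 drive.py '0 0 .001 0 0 0 .06;0 0 0 0 0 0 .06;0 0 0 0 0 0 .06' | grep -E 'tcp|force:';python3 drive.py '0 0 .001 0 0 0 .06;0 0 0 0 0 0 .06;0 0 0 0 0 0 .06'
```

```text
tcp_pos: [0.4885, 0.1167, 0.1966]
force: [-0.7, 0.5, -0.6]
gripper_force: 15.0
time: 26.63
tcp_pos: [0.4884, 0.1167, 0.1955]
orientation: [[0.254, 0.967, 0.001], [0.967, -0.254, 0.0], [0.001, 0.001, -1.0]]
force: [0.4, 0.6, 3.5]
finger_gap: 0.0673
gripper_force: 15.0
```

The force changed by about 5.5 N, so the handle's top now rests on the arm. I release, rise and back away.

```bash
python3 drive.py '0 0 0 0 0 0 .088;0 0 0 0 0 0 .088;0 0 -.01 0 0 0 .088;0 0 -.03 0 0 0 .088;0 0 -.04 0 0 0 .088;0 0 -.04 0 0 0 .088;0 0 -.04 0 0 0 .088;-.01 -.035 0 0 0 0 .088;-.01 -.035 0 0 0 0 .088;-.01 -.035 0 0 0 0 .088;-.03 0 0 0 0 0 .088;-.03 0 0 0 0 0 .088;-.03 0 0 0 0 0 .088;-.03 0 0 0 0 0 .088;-.03 0 0 0 0 0 .088;0 0 0 0 0 0 .088;0 0 0 0 0 0 .088' && python3 drive.py '0 0 0 0 0 0 .088;0 0 0 0 0 0 .088;0 0 0 0 0 0 .088;0 0 0 0 0 0 .088;0 0 0 0 0 0 .088;0 0 0 0 0 0 .088;0 0 0 0 0 0 .088;0 0 0 0 0 0 .088;0 0 0 0 0 0 .088;0 0 0 0 0 0 .088;0 0 0 0 0 0 .088;0 0 0 0 0 0 .088;0 0 0 0 0 0 .088;0 0 0 0 0 0 .088;0 0 0 0 0 0 .088;0 0 0 0 0 0 .088;0 0 0 0 0 0 .088;0 0 0 0 0 0 .088;0 0 0 0 0 0 .088;0 0 0 0 0 0 .088' | head -2
python3 - <<'E'
from h import *
from bench import robot
for n in("scene","top"): np.savez(n+"8.npz",**robot.capture(n))
E
```

```text
time: 28.05
tcp_pos: [0.3408, -0.0319, 0.3557]
orientation: [[0.258, 0.966, 0.001], [0.966, -0.258, -0.0], [0.0, 0.001, -1.0]]
force: [-0.6, 0.5, -0.1]
finger_gap: 0.0877
gripper_force: 0.0
time: 29.72
tcp_pos: [0.3411, -0.0309, 0.355]
```

I let it swing out for about 10 s, then check stillness and the mug's place numerically.

```bash
W='0 0 0 0 0 0 .088;0 0 0 0 0 0 .088;0 0 0 0 0 0 .088;0 0 0 0 0 0 .088;0 0 0 0 0 0 .088;0 0 0 0 0 0 .088;0 0 0 0 0 0 .088;0 0 0 0 0 0 .088;0 0 0 0 0 0 .088;0 0 0 0 0 0 .088'; echo "waiting"; for i in 1 2 3 4 5 6 7 8 9 10 11; do python3 drive.py '0 0 0 0 0 0 .088;0 0 0 0 0 0 .088;0 0 0 0 0 0 .088;0 0 0 0 0 0 .088;0 0 0 0 0 0 .088;0 0 0 0 0 0 .088;0 0 0 0 0 0 .088;0 0 0 0 0 0 .088;0 0 0 0 0 0 .088;0 0 0 0 0 0 .088;0 0 0 0 0 0 .088;0 0 0 0 0 0 .088'>/tmp/o; done; head -1 /tmp/o
cat > chk.py <<'E'
from h import *
from bench import robot
F=[]
for i in range(6): F.append({n:robot.capture(n) for n in("top","scene")})
t=F[0]["top"];s=F[0]["scene"];print(robot.sense()["time"])
for n in("top","scene"):
    d=[np.abs(F[i][n]["img"].astype(int)-F[i-1][n]["img"]).max(2) for i in range(1,6)]
    print(n,"max changed px",[int((x>25).sum()) for x in d])
im=t["img"].astype(int);m=((im.min(2)>110)&(im.max(2)-im.min(2)<60)).astype(np.uint8)
x0,y0=proj(t,np.array([.63,.26,.2])).astype(int)-5;x1,y1=proj(t,np.array([.40,.07,.2])).astype(int)+5
print((x0,y0));print("\n".join("".join(".#"[v] for v in r) for r in m[y0:y1,x0:x1]))
for r in(.06,.1,.128): print(r,proj(t,np.array([.588-r,.166-.023*r,.223+.117*r]))-[x0,y0])
E
python3 chk.py
```

```text
waiting
time: 40.82
41.4167
top max changed px [0, 0, 2, 1, 2]
scene max changed px [0, 0, 0, 0, 0]
(np.int64(192), np.int64(150))
....##########...##########.......................#########.#########.##..
......##..####..###########.......................#########..######.###...
........#####..#############......................#########..########.....
........####..##############.......................#########..######......
..####..#####..#############.......................#########...###......##
.##########.################........................########.#####...#####
.#########....##############........................####.#.###..##########
##########......###.#######..........................###.####...##########
#########..###...#########..............................###......#########
#########.#####....###................................###........#########
################.....###............................###.....##....########
#################.....###.........................####....#####...########
##################......###......................###.....#######...##
[... 5374 characters left out ...]
...............................
..........................................................................
..........................................................................
..........................................................................
..........................................................................
..........................................................................
..........................................................................
..........................................................................
..........................................................................
0.06 [36.619  40.8687]
0.1 [36.3719 55.2922]
0.128 [36.1964 65.5386]
```

The mug hangs across the forward arm with its handle about 100 mm from the post. The arm is straight ahead, and nothing changes between frames.

```bash
python3 -c "
from bench import robot
print(robot.hand_in())"
```

```text
the job is handed in; nothing more can be done
None
```

The job is handed in: the mug hangs still by its handle on the empty arm, which points straight forward over the ticket holder; the moves stayed clear of the cup, jar and parcel, though I did not re-measure them, and no verdict was returned.

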